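# Transfer drying porcelain to the carrying tray in reverse order

## Robot

A 6-joint arm with a two-finger parallel gripper is mounted at the origin on the work surface. World frame = base frame: x ahead of the robot, y to its left, z up, the work surface at z = 0. Lengths are in m, angles in rad, forces in N, time in s.
With the tool pointing down it reaches from about 0.225 to 0.875 m from the base axis. Payload 3.4 kg.
Tool frame: the origin (TCP) lies at the very end of the fingers, on their centre line; the grasp point (between the pads) lies 19 mm behind it; z points along the fingers, y is the line along which they close (so a half turn about z gives the same grasp; the last joint's range is limited). The gripper opens to 85 mm and grips with 20 to 120 N. Pads are 22 mm wide; open, the fingers measure 114 mm over their backs; the gripper's body (76 mm by 85 mm) begins 54 mm behind the grasp point. The pads swing forward as they close: fully open they stand 13 mm farther back than shut.
Start: joints at [1.15, 0.276, 1.505, -0, 1.361, -0.121], TCP at [0.17, 0.549, 0.231] pointing down, gripper open.
Joint ranges: [-2.89, 2.89], [-0.75, 2.08], [0.22, 2.7], [-1.18, 4.32], [0.11, 2.71], [-2.7, 2.7]. Speed limits (rad/s): [2.57, 2.57, 3.14, 3.14, 3.14, 3.14].

## Interface

Orientations are given as a unit quaternion [w, x, y, z].
In Python, from rig import readout, vision, manip gives the robot as it stands.
- The arm moves only by the shell command python3 -m handwheel 'ROWS' [FORCE]. ROWS is JSON, a list of rows, each a list of 3 entries, a list of its own where there are three numbers: the shift along the tool's x, y, z in mm, then the turn, a rotation vector about the tool's x, y, z in units of 6 degrees (1.0 is 6 degrees), then the closure, from -1 (fully open) to 1 (shut), so that 0 is half open. A call has 1 to 20 rows; each row shifts and turns the commanded pose from where the row before left it, along the tool's axes as they then stand; what a row does not reach is not made up. A row lasts 1/8 s, in which the tool goes at most 62.5 mm and 10.7 degrees, less where a joint would pass 70% of its speed; a pose out of reach is approached as far as the arm can. A call is refused whole if a number of a shift passes 62.5 or a number of a turn 1, either way. A call with a gripper value outside its range is refused whole. The fingers move at their own pace and stop on an object; FORCE is the grip in N (left out, the last holds). Time passes only in rows, so rows that do not move let the fingers close. It gives the time, the measured TCP pose, the force, the opening and the grip force at its end, in the units of the state.
- readout.get_state(): the state, without advancing time (a new reading comes with each control period).
- vision.get_image(name): name is "scene" or "top" or "wrist"; returns the picture (420x560x3 uint8, blue, green, red); there is no depth.
- vision.camera_params(name): a dict with "intrinsics" (3x3 intrinsics, pixels), "rvec" (rotation vector, rad) and "tvec" (3), from world to camera coordinates, as OpenCV has them; the wrist camera has in their place "hand_eye" (4x4, takes a point from camera to tool coordinates, whose origin is the TCP and whose axes are the flange's). Camera axes: x right, y down, z forward; pixel columns grow to the right and rows downward; lengths in m; the calibration is good to about 2 mm. A picture is of the moment at which its call begins: read the wrist's pose just before it. camera_params takes no time and is no camera call.
- manip.sign_off(): hands the job in; it is judged then, once.
The state is a dict: "clock": time; "qpos": joint angles; "qd": joint speeds; "effort": joint torques, N m; "position": TCP position; "ee_rot": TCP orientation; "contact_force": force on the tool from outside, world axes, zero at the start; "moment": the same for the moment, N m; "width": finger opening in m; "gripper_force": force on a finger pad.
Only numpy, scipy, OpenCV 4.12 (cv2) and the standard library are available. Lean on these libraries where they do the work, as an engineer would, in place of code of your own. Each camera call takes 0.05 s, during which the arm holds its last target. There are 200 camera calls.

## Task

Move the four white porcelain pieces from the wooden drying board into the blue carrying tray, one to a compartment and in reverse order, because the tray will be turned round for the painter: the piece at the left end of the board goes into the compartment at the right end of the tray, the second from the left into the second from the right, and so on. Set each one down gently, without dropping it or knocking any piece over; at the end all four stand upright and flat on the tray's floor, let go.

Things in the scene. Friction and masses are not known exactly. Their poses are not given: they have to be found in the camera images.
- teacup: Tall open tea cup, the widest opening of the four: 62 mm across over its straight side from 12 mm up to its rim, 72 mm high, walls 4 mm, foot 48 mm across. Origin: centre of its underside, z up its axis; it is round, so its yaw means nothing. Glazed plain white porcelain, about 160 g.
- sakecup: Small open sake cup, the smallest piece: 48 mm across over its straight side from 10 mm up to its rim, 52 mm high, walls 4 mm, foot 40 mm across. Origin: centre of its underside, z up its axis; it is round, so its yaw means nothing. Glazed plain white porcelain, about 80 g.
- flask: Closed-looking flask with a narrow neck: straight body 56 mm across from 6 to 52 mm up, then shoulders to a 20 mm neck and a 30 mm lip with a dark mouth; 84 mm high. Origin: centre of its underside, z up its axis; it is round, so its yaw means nothing. Glazed plain white porcelain, about 180 g.
- caddy: Lidded caddy: straight body 60 mm across from 6 to 46 mm up, a lid fixed to it with a small round knob of 18 mm on top; 66 mm high in all. Origin: centre of its underside, z up its axis; it is round, so its yaw means nothing. Glazed plain white porcelain, about 160 g.
- board: Fixed pale wooden drying board, 90 mm (x) by 345 mm (y), top 15 mm above the table. Origin: centre of its underside, at table height; y runs along the row to the robot's left, turned up to 0.1 rad. Either it or the tray is the nearer. The pads, and so the pieces at the start, stand at about y = -123, -41, +41, +123 mm of its frame (right to left for the robot), x = 0.
- tray: Fixed blue plastic tray, one row of four open compartments, 90 mm (x) by 332 mm (y) plus end lugs. Origin: centre of its underside, at table height; y runs along the row to the robot's left, turned up to 0.1 rad. Compartment centres: y = -123, -41, +41, +123 mm, x = 0; inside 82 (x) by 78 (y) mm; floor 10 mm, tops of the 4 mm walls 20 mm above the table.
- pad_teacup: Fixed round cork pad, 74 mm across and 5 mm thick, on the board: the one the teacup stands on at the start. It stays there and marks the place the teacup came from. Origin: centre of its underside, 15 mm above the table; its top, where the piece stands, is 20 mm above the table.
- pad_sakecup: Fixed round cork pad, 74 mm across and 5 mm thick, on the board: the one the sakecup stands on at the start. It stays there and marks the place the sakecup came from. Origin: centre of its underside, 15 mm above the table; its top, where the piece stands, is 20 mm above the table.
- pad_flask: Fixed round cork pad, 74 mm across and 5 mm thick, on the board: the one the flask stands on at the start. It stays there and marks the place the flask came from. Origin: centre of its underside, 15 mm above the table; its top, where the piece stands, is 20 mm above the table.
- pad_caddy: Fixed round cork pad, 74 mm across and 5 mm thick, on the board: the one the caddy stands on at the start. It stays there and marks the place the caddy came from. Origin: centre of its underside, 15 mm above the table; its top, where the piece stands, is 20 mm above the table.
There are look-alikes about, which are no part of the job. Leave any green or red look-alike of the caddy alone.

How it is judged:
By the outcome, as a careful person would: the job done as asked, in the order asked, and still so for the second after the job is handed in, with the robot touching nothing.
It also fails if it takes over 99 s, if anything falls off the work surface, if the arm or the gripper's body presses on something with over 40 N, if the wrist force passes 120 N, or if a joint passes its speed limit or range.

## Working session

There is one attempt and no reset: what is moved stays moved. The work goes in short steps, Python scripts to look and compute and a shell command to move; the robot and the scene stay as the last step left them, time stands still between calls to the robot, and variables do not carry over. Pictures are saved under pics/ and viewed, at most 14 in all, crops included, and the job is handed in when it is done.

```bash
mkdir -p pics; ls; python3 - <<'E'
from rig import readout, vision
import cv2,numpy as np
s=readout.get_state();print({k:np.round(v,3).tolist() for k,v in s.items()})
for n in("top","scene"):
    cv2.imwrite(f"pics/{n}0.png",vision.get_image(n));p=vision.camera_params(n);print(n,{k:np.round(v,4).tolist() for k,v in p.items()})
print(vision.camera_params("wrist"))
E
```

```text
pics
{'clock': 0.0, 'qpos': [1.15, 0.277, 1.506, -0.0, 1.361, -0.121], 'qd': [-0.002, 0.002, -0.0, -0.0, -0.001, 0.0], 'effort': [-0.001, -41.678, -24.58, -0.001, 0.011, 0.0], 'position': [0.17, 0.549, 0.23], 'ee_rot': [-0.0, 0.149, 0.989, -0.001], 'contact_force': [-0.203, 0.583, 0.252], 'moment': [-0.022, 0.008, -0.027], 'gripper_force': 0.0, 'width': 0.085}
top {'intrinsics': [[495.6471, 0.0, 277.466], [0.0, 495.6471, 211.3719], [0.0, 0.0, 1.0]], 'rvec': [2.1171, -2.1257, 0.1702], 'tvec': [0.0585, 0.5029, 0.7955]}
scene {'intrinsics': [[470.268, 0.0, 292.6331], [0.0, 470.268, 211.7859], [0.0, 0.0, 1.0]], 'rvec': [2.4893, 0.7711, -0.219], 'tvec': [-0.4248, -0.1803, 0.9781]}
{'intrinsics': array([[324.64830812,   0.        , 279.09173243],
       [  0.        , 324.64830812, 212.7084344 ],
       [  0.        ,   0.        ,   1.        ]]), 'hand_eye': array([[ 6.42190587e-04, -9.58537519e-01, -2.84965632e-01,
         7.25641124e-02],
       [ 9.99999780e-01,  6.62283570e-04,  2.58515242e-05,
        -4.19683722e-04],
       [ 1.63948400e-04, -2.84965586e-01,  9.58537734e-01,
        -1.41678208e-01],
       [ 0.00000000e+00,  0.00000000e+00,  0.00000000e+00,
         1.00000000e+00]])}
```

View pics/top0.png

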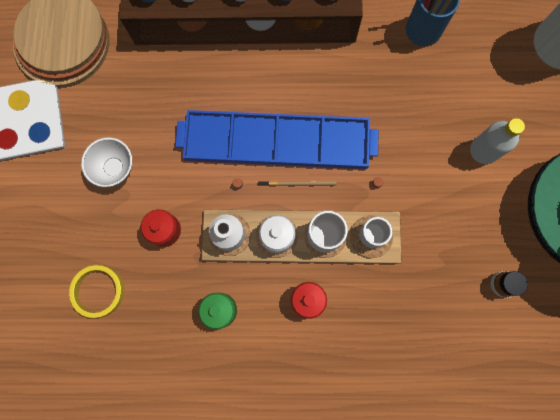

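View pics/scene0.png

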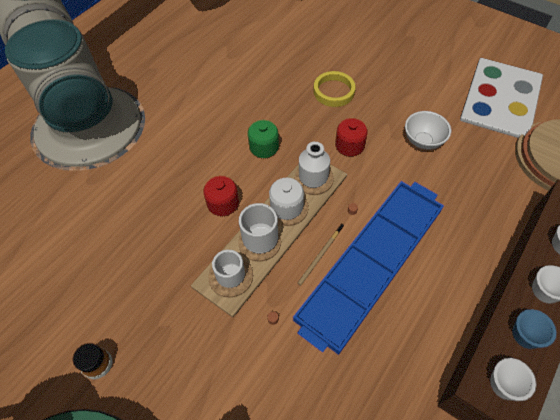

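Top view: tray (far, about v=140) and board (near, about v=237). The board row, left to right, is flask (227,232), caddy (278,235), teacup (327,232), sakecup (376,234). Green and red caddies are decoys.

```bash
cat > h.py <<'E'
import numpy as np,cv2
from scipy.spatial.transform import Rotation as R
from rig import readout,vision
def cam(n):
    p=vision.camera_params(n);K=p["intrinsics"]
    if n=="wrist":
        s=readout.get_state();q=s["ee_rot"];T=np.eye(4);T[:3,:3]=R.from_quat([q[1],q[2],q[3],q[0]]).as_matrix();T[:3,3]=s["position"]
        M=T@np.array(p["hand_eye"]);return K,M[:3,:3],M[:3,3]
    r=cv2.Rodrigues(np.array(p["rvec"],float))[0];return K,r.T,-r.T@np.array(p["tvec"]).ravel()
def ray(c,uv,z):
    K,A,o=c;uv=np.atleast_2d(uv).astype(float)
    d=np.c_[uv,np.ones(len(uv))]@np.linalg.inv(K).T@A.T
    return (o+d*((z-o[2])/d[:,2])[:,None])[:,:2]
def row(P):  # centre, yaw of the long (y) axis relative to world y
    c,s,a=cv2.minAreaRect((P*1000).astype(np.float32))
    b=cv2.boxPoints((c,s,a));e=max((b[1]-b[0],b[2]-b[1]),key=np.linalg.norm)
    e=e*np.sign(e[1]);return np.array(c)/1000,np.arctan2(-e[0],e[1]),s
def tool():
    s=readout.get_state();q=s["ee_rot"];return np.array(s["position"]),R.from_quat([q[1],q[2],q[3],q[0]]).as_matrix(),s
def goto(xyz,yaw):
    "shift (tool mm) and turn about tool z (deg) so tool y lies along row x (mod pi)"
    p,M,s=tool();t=np.array([np.cos(yaw),np.sin(yaw),0]);l=M.T@t;a=np.degrees(np.arctan2(-l[0],l[1]))
    a=(a+90)%180-90
    print("shift",np.round(M.T@(np.array(xyz)-p)*1000,1),"turn/6",round(a/6,2),"tilt",np.round(np.degrees(M[:,2][:2]),2),"j6",np.round(s["qpos"][5],2),"clock",s["clock"])
E
python3 - <<'E'
from h import *
for n in("top","scene"):
    im=cv2.imread(f"pics/{n}0.png");c=cam(n);h=cv2.cvtColor(im,cv2.COLOR_BGR2HSV)
    def big(m):
        cs=cv2.findContours(m,cv2.RETR_EXTERNAL,cv2.CHAIN_APPROX_NONE)[0];return sorted(cs,key=cv2.contourArea)[::-1]
    t=big(cv2.inRange(h,(105,150,80),(125,255,255)))[0][:,0]
    print(n,"tray",*row(ray(c,t,.02)),*row(ray(c,t,.015)))
    m=cv2.morphologyEx(cv2.inRange(h,(0,0,110),(180,60,255)),cv2.MORPH_OPEN,np.ones((3,3)))
    for k in big(m)[:14]:
        (u,v),r=cv2.minEnclosingCircle(k)
        if r>9 and r<40: print("white",np.round([u,v,r],1),cv2.contourArea(k),"xy@.06",np.round(ray(c,[u,v],.06),3))
im=cv2.imread("pics/top0.png")
cv2.imwrite("pics/c1.png",cv2.resize(im[195:275,190:410],None,fx=3.6,fy=3.6,interpolation=cv2.INTER_CUBIC))
print(cv2.cvtColor(im,cv2.COLOR_BGR2HSV)[[258,258,216,270,280,205],[250,300,300,250,300,300]])
E
```

```text
top tray [0.64131091 0.05868753] -0.054851465 (360.90966796875, 90.86927795410156) [0.64298834 0.05878017] -0.05485118 (363.02679443359375, 91.40228271484375)
white [106.  161.5  26.2] 1816.5 xy@.06 [[0.588 0.349]]
white [277.6 232.8  18.8] 983.0 xy@.06 [[0.464 0.056]]
white [227.  231.5  18.3] 817.5 xy@.06 [[0.467 0.14 ]]
white [327.5 230.   19.9] 458.0 xy@.06 [[ 0.469 -0.026]]
white [377.  231.   15.3] 252.5 xy@.06 [[ 0.467 -0.108]]
white [508.  141.5  11.9] 161.5 xy@.06 [[ 0.618 -0.335]]
scene tray [0.64120599 0.05656773] -0.056351524 (360.0228271484375, 89.29368591308594) [0.64060602 0.05911449] -0.05635169 (362.5293884277344, 89.91537475585938)
white [514.2 379.2  23.7] 1335.0 xy@.06 [[ 0.899 -0.016]]
white [427.5 128.5  23.2] 1204.5 xy@.06 [[0.597 0.333]]
white [313.5 164.   22.5] 941.5 xy@.06 [[0.465 0.14 ]]
white [228.6 268.1  19.2] 719.0 xy@.06 [[ 0.467 -0.108]]
white [551.1 282.7  18.1] 599.0 xy@.06 [[0.894 0.155]]
white [549.  393.   27.9] 539.0 xy@.06 [[ 0.945 -0.007]]
white [29.  24.5 23.9] 416.0 xy@.06 [[-0.276  0.108]]
white [12.4 15.5 19.9] 307.0 xy@.06 [[-0.333  0.107]]
white [45.  78.5 20.2] 209.5 xy@.06 [[-0.11   0.013]]
[[ 17 109 178]
 [ 16 107 117]
 [ 16 110 197]
 [ 12 146 162]
 [ 12 148 152]
 [ 12 143 170]]
```

View pics/c1.png

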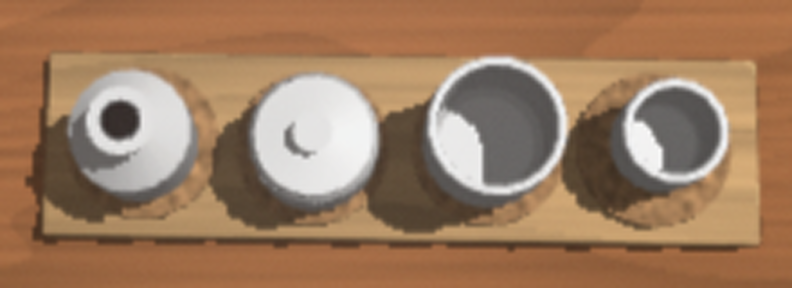

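Crop (3.6x, origin 190,195): flask mouth at (119,121), caddy knob (315,133), teacup rim (497,125), sakecup rim (675,132). Board corners at (51,54), (753,62), (758,245), (42,235).

```bash
python3 - <<'E'
from h import *
c=cam("top");f=lambda p:np.array(p)/3.6+[189.6,194.6]
for n,p,z in(("flask",(119,121),.104),("caddy",(316,133),.086),("caddybody",(315.5,136),.068),("tea",(497,125),.092),("sake",(675,132),.072)):print(n,np.round(ray(c,f(p),z),4))
b=ray(c,f([(51,54),(753,62),(758,245),(42,235)]),.015);C,y,s=row(b);print("board",C,y,s)
for k in(123,41,-41,-123):print(np.round(C+k*np.array([-np.sin(y),np.cos(y)])/1000,4))
print("tray");C=np.array([.6413,.0575]);y=-.055
for k in(123,41,-41,-123):print(np.round(C+k*np.array([-np.sin(y),np.cos(y)])/1000,4))
goto([.42,.056,.30],-.05)
E
```

```text
flask [[0.4662 0.1416]]
caddy [[0.463 0.056]]
caddybody [[0.4641 0.0566]]
tea [[ 0.4653 -0.0238]]
sake [[ 0.4646 -0.1056]]
board [0.46517294 0.01694009] -0.01780709 (342.919677734375, 88.71810150146484)
[0.4674 0.1399]
[0.4659 0.0579]
[ 0.4644 -0.0241]
[ 0.463 -0.106]
tray
[0.6481 0.1803]
[0.6436 0.0984]
[0.639  0.0166]
[ 0.6345 -0.0653]
shift [-384.8 -397.1  -68.9] turn/6 12.61 tilt [-0.04 -0.09] j6 -0.12 clock 0.1
```

```bash
python3 -m handwheel '[[[0,0,-5],[0,0,1],-1],[[0,0,-5],[0,0,1],-1],[[0,0,-5],[0,0,1],-1],[[0,0,-5],[0,0,1],-1],[[0,0,-5],[0,0,1],-1],[[0,0,-5],[0,0,1],-1],[[0,0,-5],[0,0,1],-1],[[0,0,-5],[0,0,1],-1],[[0,0,-5],[0,0,1],-1],[[0,0,-5],[0,0,1],-1],[[0,0,-5],[0,0,1],-1],[[0,0,-5],[0,0,1],-1],[[0,0,0],[0,0,0.7],-1],[[0,0,0],[0,0,0],-1]]' 40
python3 -c "
from h import *
goto([.466,.141,.25],-.018)"
```

```text
clock: 1.85
position: [0.1697, 0.5491, 0.2909]
ee_rot: [0.0, 0.727, 0.686, -0.0]
contact_force: [0.7, -0.9, -0.2]
width: 0.0851
gripper_force: 0.0
shift [-390.2  319.5   41.1] turn/6 -0.38 tilt [-0.02 -0.05] j6 1.21 clock 1.85
```

```bash
python3 -m handwheel '[[[-20,16,0],[0,0,0],-1],[[-40,33,4],[0,0,0],-1],[[-40,33,4],[0,0,0],-1],[[-40,33,4],[0,0,0],-1],[[-40,33,4],[0,0,0],-1],[[-40,33,4],[0,0,0],-1],[[-40,33,4],[0,0,0],-1],[[-40,33,4],[0,0,0],-1],[[-40,33,4],[0,0,0],-1],[[-30,24,4],[0,0,0],-1],[[-20,15.5,4],[0,0,0],-1],[[0,0,0],[0,0,-0.4],-1],[[0,0,0],[0,0,0],-1]]'
python3 - <<'E'
from h import *
goto([.466,.141,.11],-.018)
c=cam("wrist");cv2.imwrite("pics/w1.png",vision.get_image("wrist"));np.savez("w1.npz",K=c[0],A=c[1],o=c[2])
E
```

```text
clock: 3.48
position: [0.4657, 0.1409, 0.2509]
ee_rot: [-0.0, 0.713, 0.701, -0.0]
contact_force: [0.6, 0.6, 0.1]
width: 0.0855
gripper_force: 0.0
shift [1.000e-01 4.000e-01 1.409e+02] turn/6 0.01 tilt [-0.05  0.  ] j6 0.17 clock 3.475
```

View pics/w1.png

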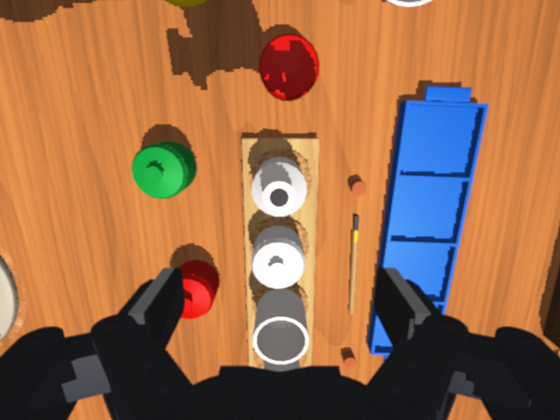

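Wrist view: flask mouth (279,198), caddy knob (277,262), teacup rim (280,340); tray at the right. Cross-checking against the top view.

```bash
python3 - <<'E'
from h import *
d=np.load("w1.npz");c=(d["K"],d["A"],d["o"])
for n,p,z in(("flask",(279,198),.104),("caddy",(277,262),.086),("tea",(280,340),.092)):print(n,np.round(ray(c,p,z),4))
E
```

```text
flask [[0.4654 0.1412]]
caddy [[0.4621 0.0688]]
tea [[ 0.4637 -0.0216]]
```

```bash
python3 -m handwheel '[[[0,0.4,25],[0,0,0],-1],[[0,0,35],[0,0,0],-1],[[0,0,35],[0,0,0],-1],[[0,0,35],[0,0,0],-1],[[0,0,30],[0,0,0],-1],[[0,0,25],[0,0,0],-1],[[0,0,15],[0,0,0],-1],[[0,0,10],[0,0,0],-1],[[0,0,4],[0,0,0],-1],[[0,0,0],[0,0,0],-1],[[0,0,0],[0,0,0],0],[[0,0,0],[0,0,0],0.2],[[0,0,0],[0,0,0],0.6],[[0,0,0],[0,0,0],1],[[0,0,0],[0,0,0],1],[[0,0,0],[0,0,0],1],[[0,0,0],[0,0,0],1],[[0,0,0],[0,0,0],1]]' 40
```

```text
clock: 5.78
position: [0.4664, 0.1413, 0.0382]
ee_rot: [0.0, 0.713, 0.701, 0.0]
contact_force: [-1.3, 0.8, 5.1]
width: 0.0549
gripper_force: 42.3
```

```bash
python3 -m handwheel '[[[0,0,-5],[0,0,0],1],[[0,0,-15],[0,0,0],1],[[0,0,-30],[0,0,0],1],[[0,0,-30],[0,0,0],1],[[0,0,-25],[0,0,0],1],[[0,0,-10],[0,0,0],1],[[0,0,0],[0,0,0.35],1],[[0,0,0],[0,0,0],1]]'
python3 -c "
from h import *
goto([.6345,-.0653,.150],-.055)"
```

```text
clock: 6.78
position: [0.4653, 0.1411, 0.1512]
ee_rot: [-0.001, 0.726, 0.688, -0.001]
contact_force: [0.6, -0.6, -1.1]
width: 0.0542
gripper_force: 42.8
shift [-196.9  180.1    0.8] turn/6 0.01 tilt [-0.13 -0.01] j6 0.21 clock 6.775
```

```bash
python3 -m handwheel '[[[-10,9,0],[0,0,0],1],[[-20,18,0],[0,0,0],1],[[-27,25,0],[0,0,0],1],[[-27,25,0],[0,0,0],1],[[-27,25,0],[0,0,0],1],[[-27,25,0],[0,0,0],1],[[-27,25,0],[0,0,0],1],[[-19,17,0],[0,0,0],1],[[-13,11,0],[0,0,0],1],[[0,0,0],[0,0,0],1],[[0,0,0],[0,0,0],1]]'
python3 - <<'E'
from h import *
goto([.6345,-.0653,.028],-.055)
for n in("top","wrist"):
    c=cam(n);cv2.imwrite(f"pics/{n}2.png",vision.get_image(n));np.savez(n+"2.npz",K=c[0],A=c[1],o=c[2])
E
```

```text
clock: 8.15
position: [0.6345, -0.0645, 0.1519]
ee_rot: [-0.001, 0.726, 0.688, -0.0]
contact_force: [-0.2, 0.4, -0.9]
width: 0.0547
gripper_force: 42.8
shift [ -0.9   0.2 123.9] turn/6 0.01 tilt [-0.09  0.06] j6 -0.16 clock 8.15
```

View pics/wrist2.png

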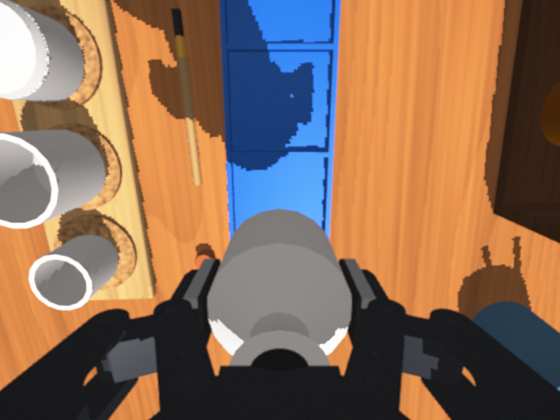

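Wrist view: flask held upright; tray divider walls cross at v≈48 and 150; tray side walls at u≈225 and 335.

```bash
python3 - <<'E'
from h import *
d=np.load("wrist2.npz");c=(d["K"],d["A"],d["o"])
C=np.array([.6413,.0575]);y=-.055;Rr=np.array([[np.cos(y),np.sin(y)],[-np.sin(y),np.cos(y)]])
for p in((281,151),(282,47),(222,47),(338,47),(228,151),(330,151)):
    w=ray(c,p,.02)[0];print(p,np.round(w,4),"tray frame",np.round(Rr@(w-C)*1000,1))
E
```

```text
(281, 151) [ 0.6382 -0.02  ] tray frame [  1.1 -77.6]
(282, 47) [0.6429 0.0583] tray frame [1.6 0.9]
(222, 47) [0.5971 0.0607] tray frame [-44.3   0.8]
(338, 47) [0.6856 0.0561] tray frame [44.4  1. ]
(228, 151) [ 0.5941 -0.0177] tray frame [-43.  -77.7]
(330, 151) [ 0.6789 -0.0221] tray frame [ 41.9 -77.5]
```

```bash
python3 -m handwheel '[[[0,0,10],[0,0,0],1],[[0,0,20],[0,0,0],1],[[0,0,25],[0,0,0],1],[[0,0,25],[0,0,0],1],[[0,0,18],[0,0,0],1],[[0,0,10],[0,0,0],1],[[0,0,6],[0,0,0],1],[[0,0,3],[0,0,0],1],[[0,0,2],[0,0,0],1],[[0,0,1],[0,0,0],1],[[0,0,1],[0,0,0],1],[[0,0,0],[0,0,0],1],[[0,0,0],[0,0,0],1]]'
```

```text
clock: 9.88
position: [0.6354, -0.0652, 0.0314]
ee_rot: [0.0, 0.726, 0.688, 0.0]
contact_force: [0.4, -0.5, -1.8]
width: 0.0549
gripper_force: 42.8
```

```bash
python3 -m handwheel '[[[0,0,1],[0,0,0],1],[[0,0,1],[0,0,0],1],[[0,0,0.7],[0,0,0],1],[[0,0,0],[0,0,0],1],[[0,0,0],[0,0,0],1]]'
```

```text
clock: 10.5
position: [0.6354, -0.0651, 0.0286]
ee_rot: [0.0, 0.726, 0.688, 0.0]
contact_force: [-0.2, -0.2, -2.1]
width: 0.0548
gripper_force: 42.8
```

```bash
python3 -m handwheel '[[[0,0,0.6],[0,0,0],1],[[0,0,0.6],[0,0,0],1],[[0,0,0],[0,0,0],1]]';python3 -m handwheel '[[[0,0,0.6],[0,0,0],1],[[0,0,0],[0,0,0],1]]'
```

```text
clock: 10.88
position: [0.6355, -0.0652, 0.0282]
ee_rot: [0.0, 0.726, 0.688, 0.0]
contact_force: [-2.0, -0.4, 5.2]
width: 0.0548
gripper_force: 43.3
clock: 11.12
position: [0.6355, -0.0652, 0.0282]
ee_rot: [0.0, 0.726, 0.688, 0.0]
contact_force: [-3.2, -0.2, 8.4]
width: 0.0549
gripper_force: 43.7
```

```bash
python3 -m handwheel '[[[0,0,-0.8],[0,0,0],1],[[0,0,0],[0,0,0],-0.25],[[0,0,0],[0,0,0],-0.4],[[0,0,0],[0,0,0],-0.6],[[0,0,0],[0,0,0],-1],[[0,0,0],[0,0,0],-1],[[0,0,-5],[0,0,0],-1],[[0,0,-20],[0,0,0],-1],[[0,0,-40],[0,0,0],-1],[[0,0,-40],[0,0,0],-1],[[0,0,-30],[0,0,0],-1],[[0,0,0],[0,0,-0.35],-1],[[0,0,0],[0,0,0],-1]]'
python3 - <<'E'
from h import *
goto([.4645,.057,.16],-.018)
c=cam("wrist");im=vision.get_image("wrist");cv2.imwrite("pics/w3.png",im)
E
```

```text
clock: 12.75
position: [0.6347, -0.065, 0.1619]
ee_rot: [-0.001, 0.713, 0.701, -0.0]
contact_force: [-0.5, 0.6, -0.2]
width: 0.0852
gripper_force: 0.0
shift [ 119.1 -172.2    2.1] turn/6 0.01 tilt [-0.07  0.02] j6 -0.19 clock 12.75
```

View pics/w3.png

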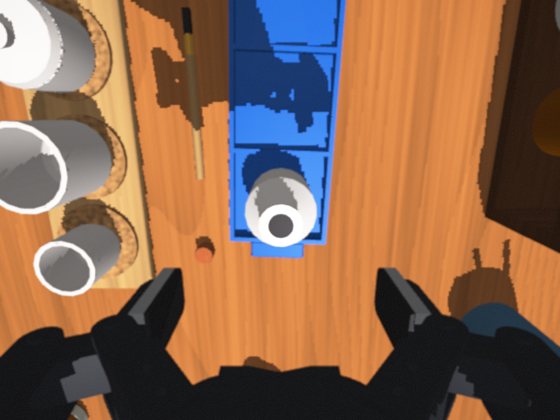

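Flask stands upright in the right-end compartment (mouth at 281,225). Next the caddy.

```bash
python3 -m handwheel '[[[10,-14,0],[0,0,0],-1],[[20,-29,0],[0,0,0],-1],[[25,-36,0],[0,0,0],-1],[[25,-36,0],[0,0,0],-1],[[20,-29,0],[0,0,0],-1],[[13,-19,0],[0,0,0],-1],[[6,-9,0],[0,0,0],-1],[[0,0,0],[0,0,0],-1],[[0,0,0],[0,0,0],-1]]'
python3 - <<'E'
from h import *
goto([.4645,.057,.028],-.018)
c=cam("wrist");im=vision.get_image("wrist");cv2.imwrite("pics/w4.png",im);np.savez("w4.npz",K=c[0],A=c[1],o=c[2])
E
```

```text
clock: 13.92
position: [0.4666, 0.0563, 0.1627]
ee_rot: [0.001, 0.713, 0.701, 0.0]
contact_force: [-0.2, -0.3, 0.8]
width: 0.0854
gripper_force: 0.0
shift [  0.7  -2.3 134.7] turn/6 0.01 tilt [ 0.07 -0.02] j6 -0.01 clock 13.925
```

View pics/w4.png

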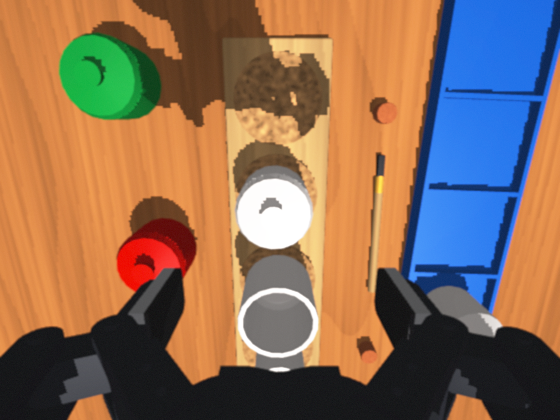

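Caddy lid centre (274,213), teacup rim (278,322), red decoy lid (150,258).

```bash
python3 - <<'E'
from h import *
d=np.load("w4.npz");c=(d["K"],d["A"],d["o"])
for n,p,z in(("caddy",(274,213),.068),("tea",(278,322),.092),("red",(150,258),.05),("redR",(183,250),.046)):print(n,np.round(ray(c,p,z),4))
t=cam("top");print("red top",ray(t,(309,299),.05))
E
```

```text
caddy [[0.4627 0.0579]]
tea [[ 0.4644 -0.0212]]
red [[0.3559 0.0144]]
redR [[0.3834 0.0196]]
red top [[0.35662829 0.0052979 ]]
```

```bash
python3 -m handwheel '[[[1.2,-3,10],[0,0,0],-1],[[0,0,20],[0,0,0],-1],[[0,0,30],[0,0,0],-1],[[0,0,30],[0,0,0],-1],[[0,0,20],[0,0,0],-1],[[0,0,13],[0,0,0],-1],[[0,0,8],[0,0,0],-1],[[0,0,4],[0,0,0],-1],[[0,0,0],[0,0,0],-1],[[0,0,0],[0,0,0],0],[[0,0,0],[0,0,0],0.2],[[0,0,0],[0,0,0],0.6],[[0,0,0],[0,0,0],1],[[0,0,0],[0,0,0],1],[[0,0,0],[0,0,0],1],[[0,0,0],[0,0,0],1]]' 40
python3 -m handwheel '[[[0,0,-5],[0,0,0],1],[[0,0,-15],[0,0,0],1],[[0,0,-30],[0,0,0],1],[[0,0,-30],[0,0,0],1],[[0,0,-25],[0,0,0],1],[[0,0,-10],[0,0,0],1],[[0,0,0],[0,0,0.35],1],[[0,0,0],[0,0,0],1]]'
python3 -c "
from h import *
goto([.639,.0175,.150],-.055)"
```

```text
clock: 15.98
position: [0.4628, 0.0581, 0.0284]
ee_rot: [0.0, 0.713, 0.701, 0.0]
contact_force: [-0.9, -0.2, 6.3]
width: 0.0592
gripper_force: 43.0
clock: 16.98
position: [0.4615, 0.058, 0.1415]
ee_rot: [-0.001, 0.726, 0.688, -0.001]
contact_force: [-0.0, -0.1, -1.8]
width: 0.0588
gripper_force: 43.5
shift [-30.9 179.4  -8.9] turn/6 0.01 tilt [-0.13  0.01] j6 0.03 clock 16.975
```

```bash
python3 -m handwheel '[[[-2,9,0],[0,0,0],1],[[-3,18,0],[0,0,0],1],[[-4,25,0],[0,0,0],1],[[-4,25,0],[0,0,0],1],[[-4,25,0],[0,0,0],1],[[-4,25,0],[0,0,0],1],[[-4,22,0],[0,0,0],1],[[-4,18,0],[0,0,0],1],[[-2,12,0],[0,0,0],1],[[0,0,0],[0,0,0],1],[[0,0,0],[0,0,0],1]]'
python3 -c "
from h import *
goto([.639,.0175,.0185],-.055)"
```

```text
clock: 18.35
position: [0.6389, 0.0176, 0.1423]
ee_rot: [-0.001, 0.726, 0.688, -0.0]
contact_force: [0.4, 0.4, -2.4]
width: 0.0592
gripper_force: 43.5
shift [-1.000e-01  2.000e-01  1.238e+02] turn/6 0.01 tilt [-0.07  0.02] j6 -0.03 clock 18.35
```

```bash
python3 -m handwheel '[[[0,0,10],[0,0,0],1],[[0,0,20],[0,0,0],1],[[0,0,25],[0,0,0],1],[[0,0,25],[0,0,0],1],[[0,0,18],[0,0,0],1],[[0,0,10],[0,0,0],1],[[0,0,6],[0,0,0],1],[[0,0,3],[0,0,0],1],[[0,0,2],[0,0,0],1],[[0,0,2],[0,0,0],1],[[0,0,1],[0,0,0],1],[[0,0,1],[0,0,0],1],[[0,0,0],[0,0,0],1],[[0,0,0],[0,0,0],1]]'
python3 -m handwheel '[[[0,0,0.6],[0,0,0],1],[[0,0,0.6],[0,0,0],1],[[0,0,0],[0,0,0],1]]'
```

```text
clock: 20.1
position: [0.6396, 0.0175, 0.0196]
ee_rot: [0.0, 0.726, 0.688, 0.0]
contact_force: [-0.7, 0.5, -1.4]
width: 0.0589
gripper_force: 43.5
clock: 20.48
position: [0.6396, 0.0175, 0.0185]
ee_rot: [0.0, 0.726, 0.688, 0.0]
contact_force: [0.8, -0.6, -0.7]
width: 0.059
gripper_force: 43.6
```

```bash
python3 -m handwheel '[[[0,0,0.5],[0,0,0],1],[[0,0,0],[0,0,0],1]]'
python3 -m handwheel '[[[0,0,0.5],[0,0,0],1],[[0,0,0.3],[0,0,0],1],[[0,0,0],[0,0,0],1]]'
```

```text
clock: 20.72
position: [0.6395, 0.0175, 0.0185]
ee_rot: [0.0, 0.726, 0.688, 0.0]
contact_force: [-1.3, -0.5, 4.0]
width: 0.0591
gripper_force: 44.0
clock: 21.1
position: [0.6395, 0.0175, 0.0184]
ee_rot: [0.0, 0.726, 0.688, 0.0]
contact_force: [-3.1, 0.5, 9.3]
width: 0.0591
gripper_force: 44.4
```

```bash
python3 -m handwheel '[[[0,0,-1],[0,0,0],1],[[0,0,0],[0,0,0],-0.3],[[0,0,0],[0,0,0],-0.5],[[0,0,0],[0,0,0],-0.7],[[0,0,0],[0,0,0],-1],[[0,0,0],[0,0,0],-1],[[0,0,-5],[0,0,0],-1],[[0,0,-20],[0,0,0],-1],[[0,0,-40],[0,0,0],-1],[[0,0,-40],[0,0,0],-1],[[0,0,-35],[0,0,0],-1],[[0,0,0],[0,0,-0.35],-1],[[0,0,0],[0,0,0],-1]]'
python3 - <<'E'
from h import *
goto([.4645,-.023,.16],-.018)
c=cam("wrist");cv2.imwrite("pics/w5.png",vision.get_image("wrist"))
E
```

```text
clock: 22.72
position: [0.6389, 0.0175, 0.1577]
ee_rot: [-0.0, 0.713, 0.701, -0.0]
contact_force: [0.4, -0.5, 0.1]
width: 0.0851
gripper_force: 0.0
shift [ -43.5 -173.7   -2.2] turn/6 0.01 tilt [-0.05  0.01] j6 -0.06 clock 22.725
```

View pics/w5.png

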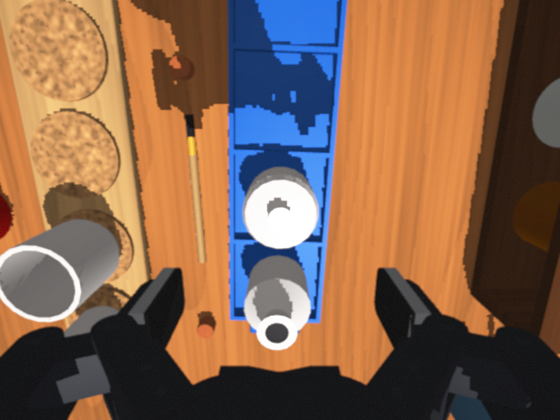

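Caddy stands in second-from-right compartment (lid 281,212), flask beside it. Teacup next.

```bash
python3 -m handwheel '[[[-4,-14,0],[0,0,0],-1],[[-7,-29,0],[0,0,0],-1],[[-9,-36,0],[0,0,0],-1],[[-9,-36,0],[0,0,0],-1],[[-7,-29,0],[0,0,0],-1],[[-4.5,-19,0],[0,0,0],-1],[[-3,-10.5,0],[0,0,0],-1],[[0,0,0],[0,0,0],-1],[[0,0,0],[0,0,0],-1]]'
python3 - <<'E'
from h import *
goto([.4645,-.023,.036],-.018)
c=cam("wrist");im=vision.get_image("wrist");cv2.imwrite("pics/w6.png",im);np.savez("w6.npz",K=c[0],A=c[1],o=c[2])
E
```

```text
clock: 23.9
position: [0.4664, -0.0231, 0.1582]
ee_rot: [0.0, 0.713, 0.701, 0.0]
contact_force: [-0.4, -0.4, -0.2]
width: 0.0859
gripper_force: 0.0
shift [ 1.000e-01 -2.100e+00  1.222e+02] turn/6 0.01 tilt [0.07 0.  ] j6 -0.18 clock 23.9
```

View pics/w6.png

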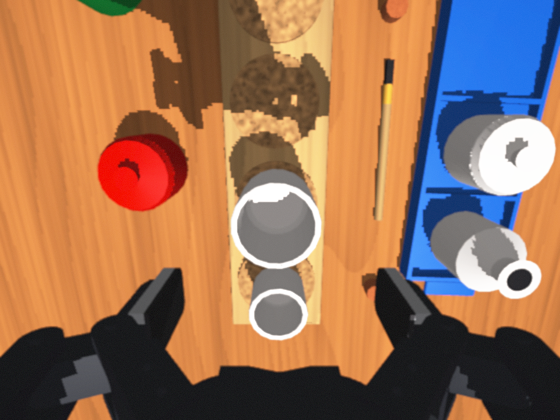

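Teacup rim centre (276,225), sakecup rim (278,314).

```bash
python3 - <<'E'
from h import *
d=np.load("w6.npz");c=(d["K"],d["A"],d["o"])
for n,p,z in(("tea",(276,225),.092),("sake",(278,314),.072)):print(n,np.round(ray(c,p,z),4))
E
python3 -m handwheel '[[[0,-2.2,10],[0,0,0],-1],[[0.5,0,20],[0,0,0],-1],[[0,0,30],[0,0,0],-1],[[0,0,25],[0,0,0],-1],[[0,0,20],[0,0,0],-1],[[0,0,10],[0,0,0],-1],[[0,0,5],[0,0,0],-1],[[0,0,2],[0,0,0],-1],[[0,0,0],[0,0,0],-1],[[0,0,0],[0,0,0],0],[[0,0,0],[0,0,0],0.2],[[0,0,0],[0,0,0],0.6],[[0,0,0],[0,0,0],1],[[0,0,0],[0,0,0],1],[[0,0,0],[0,0,0],1],[[0,0,0],[0,0,0],1]]' 40
python3 -m handwheel '[[[0,0,-5],[0,0,0],1],[[0,0,-15],[0,0,0],1],[[0,0,-30],[0,0,0],1],[[0,0,-30],[0,0,0],1],[[0,0,-25],[0,0,0],1],[[0,0,-10],[0,0,0],1],[[0,0,0],[0,0,0.35],1],[[0,0,0],[0,0,0],1]]'
python3 -c "
from h import *
goto([.6435,.0995,.150],-.055)"
```

```text
tea [[ 0.4643 -0.0215]]
sake [[ 0.4642 -0.104 ]]
clock: 25.95
position: [0.4636, -0.0226, 0.0369]
ee_rot: [0.001, 0.713, 0.701, 0.0]
contact_force: [-0.5, 0.9, 6.0]
width: 0.0619
gripper_force: 43.2
clock: 26.95
position: [0.4622, -0.0224, 0.15]
ee_rot: [-0.001, 0.726, 0.688, -0.001]
contact_force: [-1.6, -0.5, -1.7]
width: 0.0621
gripper_force: 43.9
shift [131.5 174.4  -0.3] turn/6 0.01 tilt [-0.13  0.03] j6 -0.14 clock 26.95
```

```bash
python3 -m handwheel '[[[7,9,0],[0,0,0],1],[[13,18,0],[0,0,0],1],[[19,25,0],[0,0,0],1],[[19,25,0],[0,0,0],1],[[19,25,0],[0,0,0],1],[[19,25,0],[0,0,0],1],[[15,20,0],[0,0,0],1],[[12,16,0],[0,0,0],1],[[8,11,0],[0,0,0],1],[[0,0,0],[0,0,0],1],[[0,0,0],[0,0,0],1]]'
python3 -c "
from h import *
goto([.6435,.0995,.0269],-.055)"
```

```text
clock: 28.32
position: [0.6433, 0.0988, 0.1508]
ee_rot: [-0.0, 0.726, 0.688, -0.001]
contact_force: [-0.1, 0.3, -2.7]
width: 0.0614
gripper_force: 43.9
shift [  0.7   0.3 123.9] turn/6 0.01 tilt [-0.07 -0.01] j6 0.1 clock 28.325
```

```bash
python3 -m handwheel '[[[0.5,0,10],[0,0,0],1],[[0,0,20],[0,0,0],1],[[0,0,25],[0,0,0],1],[[0,0,25],[0,0,0],1],[[0,0,18],[0,0,0],1],[[0,0,10],[0,0,0],1],[[0,0,6],[0,0,0],1],[[0,0,3],[0,0,0],1],[[0,0,2],[0,0,0],1],[[0,0,2],[0,0,0],1],[[0,0,1],[0,0,0],1],[[0,0,1],[0,0,0],1],[[0,0,0.6],[0,0,0],1],[[0,0,0.6],[0,0,0],1],[[0,0,0],[0,0,0],1]]'
python3 -m handwheel '[[[0,0,0.5],[0,0,0],1],[[0,0,0],[0,0,0],1]]'
```

```text
clock: 30.2
position: [0.644, 0.0995, 0.027]
ee_rot: [0.0, 0.726, 0.688, 0.0]
contact_force: [-0.1, 0.6, -0.0]
width: 0.0615
gripper_force: 44.0
clock: 30.45
position: [0.6439, 0.0995, 0.027]
ee_rot: [0.0, 0.726, 0.688, 0.0]
contact_force: [-1.9, -0.4, 3.6]
width: 0.0618
gripper_force: 44.3
```

Contact. Release, and go back for the sakecup at (.464,-.1045).

```bash
python3 -m handwheel '[[[0,0,-0.3],[0,0,0],1],[[0,0,0],[0,0,0],-0.35],[[0,0,0],[0,0,0],-0.5],[[0,0,0],[0,0,0],-0.7],[[0,0,0],[0,0,0],-1],[[0,0,0],[0,0,0],-1],[[0,0,-5],[0,0,0],-1],[[0,0,-20],[0,0,0],-1],[[0,0,-40],[0,0,0],-1],[[0,0,-40],[0,0,0],-1],[[0,0,-30],[0,0,0],-1],[[0,0,0],[0,0,-0.35],-1],[[0,0,0],[0,0,0],-1]]'
python3 -c "
from h import *
goto([.4635,-.1045,.16],-.018)"
```

```text
clock: 32.08
position: [0.6432, 0.0994, 0.161]
ee_rot: [-0.0, 0.713, 0.701, -0.0]
contact_force: [-0.3, -0.5, 0.1]
width: 0.0854
gripper_force: 0.0
shift [-206.9 -176.3    1.2] turn/6 0.01 tilt [-0.07  0.  ] j6 0.06 clock 32.075
```

```bash
python3 -m handwheel '[[[-12,-10,0],[0,0,0],-1],[[-25,-21,0],[0,0,0],-1],[[-35,-30,0],[0,0,0],-1],[[-35,-30,0],[0,0,0],-1],[[-35,-30,0],[0,0,0],-1],[[-30,-26,0],[0,0,0],-1],[[-20,-17,0],[0,0,0],-1],[[-15,-12.3,0],[0,0,0],-1],[[0,0,0],[0,0,0],-1],[[0,0,0],[0,0,0],-1]]'
python3 - <<'E'
from h import *
goto([.464,-.1045,.029],-.018)
c=cam("wrist");im=vision.get_image("wrist");cv2.imwrite("pics/w7.png",im);np.savez("w7.npz",K=c[0],A=c[1],o=c[2])
E
```

```text
clock: 33.33
position: [0.4639, -0.1043, 0.1612]
ee_rot: [-0.0, 0.713, 0.701, 0.0]
contact_force: [0.6, -0.1, 0.1]
width: 0.0859
gripper_force: 0.0
shift [ -0.3   0.2 132.2] turn/6 0.0 tilt [-0.03  0.04] j6 -0.35 clock 33.325
```

View pics/w7.png

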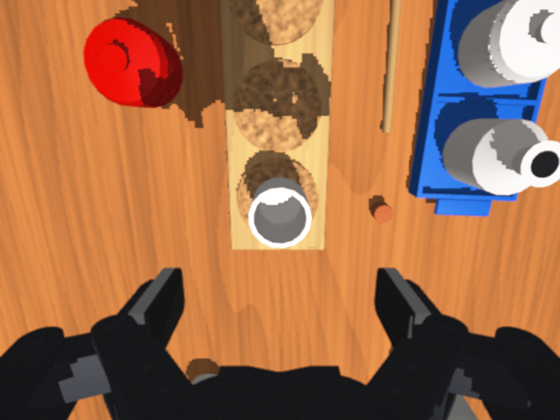

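Sakecup rim (280,216), in line with the gripper.

```bash
python3 -m handwheel '[[[0,0.3,10],[0,0,0],-1],[[0,0,25],[0,0,0],-1],[[0,0,30],[0,0,0],-1],[[0,0,30],[0,0,0],-1],[[0,0,18],[0,0,0],-1],[[0,0,10],[0,0,0],-1],[[0,0,6],[0,0,0],-1],[[0,0,2],[0,0,0],-1],[[0,0,0],[0,0,0],-1],[[0,0,0],[0,0,0],0],[[0,0,0],[0,0,0],0.2],[[0,0,0],[0,0,0],0.6],[[0,0,0],[0,0,0],1],[[0,0,0],[0,0,0],1],[[0,0,0],[0,0,0],1],[[0,0,0],[0,0,0],1],[[0,0,0],[0,0,0],1]]' 30
python3 -m handwheel '[[[0,0,-5],[0,0,0],1],[[0,0,-15],[0,0,0],1],[[0,0,-30],[0,0,0],1],[[0,0,-30],[0,0,0],1],[[0,0,-25],[0,0,0],1],[[0,0,-10],[0,0,0],1],[[0,0,0],[0,0,0.35],1],[[0,0,0],[0,0,0],1]]'
python3 -c "
from h import *
goto([.648,.1815,.145],-.055)"
```

```text
clock: 35.5
position: [0.4646, -0.1046, 0.0312]
ee_rot: [0.0, 0.713, 0.701, 0.0]
contact_force: [-0.6, 0.3, 5.5]
width: 0.0484
gripper_force: 30.9
clock: 36.5
position: [0.4636, -0.1042, 0.1446]
ee_rot: [-0.001, 0.726, 0.688, -0.0]
contact_force: [0.2, 0.6, -1.5]
width: 0.0481
gripper_force: 31.1
shift [295.3 168.7  -0.5] turn/6 0.01 tilt [-0.12  0.05] j6 -0.31 clock 36.5
```

```bash
python3 -m handwheel '[[[12,7,0],[0,0,0],1],[[24,14,0],[0,0,0],1],[[35,20,0],[0,0,0],1],[[35,20,0],[0,0,0],1],[[35,20,0],[0,0,0],1],[[35,20,0],[0,0,0],1],[[35,20,0],[0,0,0],1],[[32,18,0],[0,0,0],1],[[25,15,0],[0,0,0],1],[[16,9,0],[0,0,0],1],[[11,5.7,0],[0,0,0],1],[[0,0,0],[0,0,0],1],[[0,0,0],[0,0,0],1]]'
python3 -c "
from h import *
goto([.648,.1815,.0212],-.055)"
```

```text
clock: 38.12
position: [0.6482, 0.1802, 0.1457]
ee_rot: [-0.0, 0.726, 0.688, -0.0]
contact_force: [-0.6, -0.5, -1.2]
width: 0.0481
gripper_force: 31.1
shift [  1.4  -0.2 124.5] turn/6 0.01 tilt [-0.04 -0.03] j6 0.22 clock 38.125
```

```bash
python3 -m handwheel '[[[1,0,10],[0,0,0],1],[[0,0,20],[0,0,0],1],[[0,0,25],[0,0,0],1],[[0,0,25],[0,0,0],1],[[0,0,18],[0,0,0],1],[[0,0,10],[0,0,0],1],[[0,0,6],[0,0,0],1],[[0,0,3],[0,0,0],1],[[0,0,2],[0,0,0],1],[[0,0,2],[0,0,0],1],[[0,0,1],[0,0,0],1],[[0,0,1],[0,0,0],1],[[0,0,0.6],[0,0,0],1],[[0,0,0.6],[0,0,0],1],[[0,0,0],[0,0,0],1]]'
python3 -m handwheel '[[[0,0,0.6],[0,0,0],1],[[0,0,0],[0,0,0],1]]'
```

```text
clock: 40.0
position: [0.6487, 0.182, 0.0214]
ee_rot: [-0.0, 0.726, 0.688, 0.0]
contact_force: [-0.1, 0.0, -0.5]
width: 0.048
gripper_force: 31.1
clock: 40.25
position: [0.6488, 0.182, 0.0213]
ee_rot: [0.0, 0.726, 0.688, 0.0]
contact_force: [0.0, -0.9, 2.3]
width: 0.0481
gripper_force: 31.3
```

```bash
python3 -m handwheel '[[[0,0,-0.2],[0,0,0],1],[[0,0,0],[0,0,0],-0.05],[[0,0,0],[0,0,0],-0.25],[[0,0,0],[0,0,0],-0.6],[[0,0,0],[0,0,0],-1],[[0,0,0],[0,0,0],-1],[[0,0,0],[0,0,0],-1],[[0,0,-5],[0,0,0],-1],[[0,0,-20],[0,0,0],-1],[[0,0,-40],[0,0,0],-1],[[0,0,-40],[0,0,0],-1],[[0,0,-40],[0,0,0],-1],[[0,-20,-20],[0,0,0],-1],[[0,-40,0],[0,0,0],-1],[[0,-40,0],[0,0,0],-1],[[0,-40,0],[0,0,0],-1],[[0,-40,0],[0,0,0],-1],[[0,-20,0],[0,0,0],-1],[[0,0,0],[0,0,0],-1]]'
python3 - <<'E'
from h import *
a=vision.get_image("top")[90:260,160:420];b=vision.get_image("scene")[140:380,180:460]
cv2.imwrite("pics/end.png",np.vstack([cv2.resize(a,(440,288)),cv2.resize(b,(364,312))]) if 0 else np.hstack([cv2.resize(a,(420,275)),cv2.resize(b,(321,275))]))
E
```

```text
clock: 42.62
position: [0.4487, 0.1928, 0.1867]
ee_rot: [0.0, 0.726, 0.688, 0.001]
contact_force: [1.6, -0.5, -0.3]
width: 0.0854
gripper_force: 0.0
```

View pics/end.png

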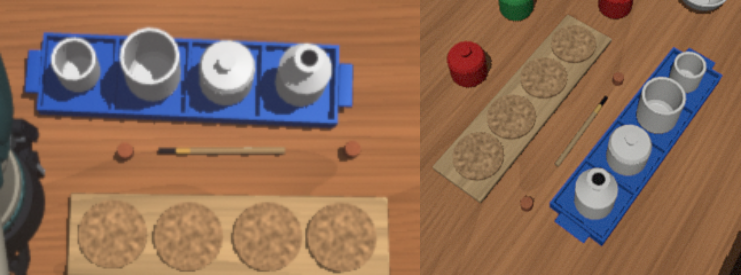

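All four stand upright in the tray, left to right: sakecup, teacup, caddy, flask. The board is empty and the decoys are untouched.

```bash
python3 -c "
from rig import manip;print(manip.sign_off())"
```

```text
the job is handed in; nothing more can be done
None
```

The job is handed in: all four porcelain pieces stand upright and let go in the tray in reverse order (left to right: sakecup, teacup, caddy, flask), finished at about 43 s of the 99 s allowed, with the red and green look-alikes untouched.

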